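# Clamp a glass bar in the thumbwheel holder

## Robot

A 6-joint arm with a two-finger parallel gripper is mounted at the origin on the work surface. World frame = base frame: x ahead of the robot, y to its left, z up, the work surface at z = 0. Lengths are in m, angles in degrees, forces in N, time in s.
With the tool pointing down it reaches from about 0.4 to 0.825 m from the base axis. Payload 7 kg.
Tool frame: the origin (TCP) lies between the finger pads; the fingertips stand 11 mm ahead of it and the grasp point (between the pads) lies 8 mm behind it; z points along the fingers, y is the direction in which the jaws open and shut (so a half turn about z gives the same grasp; the last joint's range is limited). The gripper opens to 88 mm and grips with 3 to 60 N. Pads are 19 mm wide; open, the fingers measure 130 mm over their backs; the gripper's body (78 mm by 193 mm) begins 47 mm behind the grasp point.
Start: joints at [-50.529, 20.546, 0.682, 0, -70.136, -16.507], TCP at [0.263, -0.621, 0.238] pointing down, gripper open.
Joint ranges: [-176.03, 176.03], [-82.01, 121.73], [-58.28, 71.71], [-173.87, 95.51], [-174.79, -0.11], [-173.66, 173.66]. Speed limits (degrees/s): [136.94, 136.94, 172.46, 180, 180, 180].

## Interface

Orientations are given as [roll, pitch, yaw] about the fixed x, y, z axes, in that order (R = Rz(yaw) Ry(pitch) Rx(roll)).
In Python, from plant import r gives the robot as it stands.
- The arm moves only by the shell command python3 -m inch 'ROWS' [OPENING] [FORCE]. ROWS is JSON, a list of rows, each an object of numbers: "x", "y", "z": the shift along the tool's x, y, z as a fraction of full scale; "yaw": the turn about the tool's z as a fraction of full scale. In form: [{"x": .., "y": .., "z": .., "yaw": ..}, ...]. A call has 1 to 5 rows; each row shifts and turns the pose as measured when the row begins, along the tool's axes as they then stand; what a row does not reach is not made up. Full scale, the value 1, is 0.025 m for a shift and 4 degrees for a turn. A row lasts 1/12 s, in which the tool goes at most 41.7 mm and 7.16 degrees, less where a joint would pass 70% of its speed; a pose out of reach is approached as far as the arm can. A call with a number of a shift or a turn outside -1 to 1 is refused whole. A call with a gripper value outside its range is refused whole. OPENING is the opening, from -1 (shut) to 1 (fully open), set as the call begins (- or left out, the last holds). The fingers move at their own pace and stop on an object; FORCE is the grip in N (left out, the last holds). Time passes only in rows, so rows that do not move let the fingers close. It gives the time, the measured TCP pose, the force and the opening at its end, in the units of the state.
- r.get_state(): the state, without advancing time (a new reading comes with each control period).
- r.capture(name): name is "side" or "top" or "wrist"; returns (picture, depth): 400x640x3 uint8, red, green, blue; 400x640 float32, m along the optical axis (not along the pixel's ray), 0 where there is no reading.
- r.camera_info(name): a dict with "mtx" (3x3 intrinsics, pixels), "pose" (4x4, takes a point from camera to world coordinates). Camera axes: x right, y down, z forward; pixel columns grow to the right and rows downward; lengths in m; the calibration is good to about 2 mm. A picture is of the moment at which its call begins: read the wrist's pose just before it. camera_info takes no time and is no camera call; for the wrist camera it gives the pose at the moment of the call.
- r.close_job(): hands the job in, once; it reports no verdict.
The state is a dict: "time_s": time; "joints": joint angles; "qd": joint speeds; "joint_torque": joint torques, N m; "tcp_pos": TCP position; "eef_rot": TCP orientation; "contact_force": force on the tool from outside, world axes, zero at the start; "moment": the same for the moment, N m; "gripper_width": finger opening in m.
Only numpy, scipy, OpenCV 4.12 (cv2) and the standard library are available. Lean on these libraries where they do the work, as an engineer would, in place of code of your own. Each camera call takes 0.05 s, during which the arm holds its last target. There are 200 camera calls.

## Task

Stand the large glass bar (the one that is both thick and tall) upright in the work holder, between the sliding jaw and the V block, and let go of it. Then roll the recessed thumbwheel with a light fingertip, in repeated strokes towards the V block, until the jaw has pushed the bar home into the V and keeps a light grip on it after you have let go. Work the jaw only by its wheel, never press hard enough to chip the glass or damage the wheel, and leave the other bars and the jars where they stand.

Things in the scene. Friction and masses are not known exactly. Their poses are not given: they have to be found in the camera images.
- bar_centre (a point): Centre (half-way up) of the large bar: a solid round bar of amber glass, 26 mm in diameter, 70 mm tall, about 93 g, standing upright on the table; both the thick one and the tall one. z along its axis. In the holder only the part more than 24 mm above its foot is clear of the jaw and the V block, so grip it in its upper third.
- holder: Work holder, fixed. Origin: centre of its underside; x runs from thumbwheel to V block, z up. Base plate 190 x 70 x 14 mm. On it: the wheel's grey housing (x -75 to -15 mm, 44 mm wide, flat top 44 mm above the table), the sliding jaw, and the steel V block (x 45 to 93 mm, 56 mm wide, top 38 mm above the table), whose 90-degree V opens towards the jaw.
- seat (a point): Point on the top of the base plate (14 mm above the table; at x +45, y 0 mm in the holder's frame) where the centre of the bar's foot lies when the bar is fully home in the V. Axes as the holder's: x points from the wheel into the V.
- jaw_face (a point): Middle of the top edge of the jaw's flat front face, 24 mm above the base plate. The jaw is a steel block 34 mm wide, 16 mm long, 24 mm high, sliding along the holder's x. The bar is clamped when this face is 13 mm (the bar's radius) from the seat along x; at the start it is 25 to 31 mm from it, so 12 to 18 mm remain to close.
- wheel_top (a point): Mean top of the thumbwheel's rim (x -45 mm in the holder's frame, 50 mm above the table); it does not turn. The wheel is out of true: its real top wanders up to 1.2 mm below or above this as it turns. Only the top 6 mm of the rim (30 mm along x) stand out of the housing's slot. Rolling the top towards +x drives the jaw to the V. Press down 4 to 8 N to roll it; over 25 N damages it.
- wheel_axle (a point): Axle of the ribbed steel thumbwheel: 44 mm in diameter, 12 mm wide, level, along the holder's y. The jaw moves 8 mm per radian (0.36 mm per mm of rim). The bearing drags 1.4 N at the rim and holds wheel and jaw where left (jaw grip up to about 4 N). With the bar clamped the wheel stalls and the fingertip slips (friction 0.5 or more); a hard press gives over 15 N at the jaw, which chips the glass.
- thin_bar_centre (a point): Bystander: centre of an amber glass bar 16 mm in diameter, 70 mm tall, standing upright. Leave it.
- short_bar_centre (a point): Bystander: centre of an amber glass bar 26 mm in diameter but only 30 mm tall, standing upright. Leave it.
- frit_jar_a: Bystander: a small jar 64 mm in diameter, 62 mm high, with a white lid; origin under its centre. Leave it.
- frit_jar_b: Bystander: another such jar. Leave it.
There are look-alikes about, which are no part of the job. There is more than one size of the holder; the job needs the middle-sized.

How it is judged (in metres and radians):
On the way, in this order (a step that is already met when the one before it is completed fails the run):
1. the large bar stands upright on the holder's base between the jaw and the V block, let go (horizontal distance between bar and seat below 0.02 m and z of bar in the frame of seat between -0.003 and 0.004 m and angle between bar's own z axis and vertical below 0.1 rad and contact force between the fingers and bar below 0.1 N), for 0.2 s.
2. the jaw has pushed the bar home into the V and presses on it (horizontal distance between bar and seat below 0.0025 m and contact force between jaw and bar above 1 N), for 0.2 s.
At the end, for the whole second after the job is handed in: The large bar stands upright (within 0.06 rad) on the holder's base with its axis within 2.5 mm of its place fully home in the V, at rest, and the jaw still presses on it with more than 1 N (all of step 2 and z of bar in the frame of seat below 0.004 m and angle between bar's own z axis and vertical below 0.06 rad and linear speed of bar below 0.02 m/s); the robot touches nothing.
It fails at once if the jaw presses the bar with more than 15 N (contact force between jaw and bar above 15 N).
It fails at once if the robot presses the thumbwheel with more than 25 N (contact force between any of the arm, the fingers and thumbwheel above 25 N).
It fails at once if the robot pushes the jaw itself (more than 3 N) instead of its wheel (contact force between any of the arm, the fingers and jaw above 3 N).
It fails at once if another bar or a jar is moved by more than 20 mm (distance of any of thin_bar_centre, short_bar_centre, frit_jar_a, frit_jar_b from where it was at the start of the episode above 0.02 m).
It also fails if it takes over 70 s, if anything falls off the work surface, if the arm or the gripper's body presses on something with over 40 N, if the wrist force passes 120 N, or if a joint passes its speed limit or range.

## Working session

There is one attempt and no reset: what is moved stays moved. The work goes in short steps, Python scripts to look and compute and a shell command to move; the robot and the scene stay as the last step left them, time stands still between calls to the robot, and variables do not carry over. Pictures are saved under pics/ and viewed, about 8 in all and at most 12, crops included, and the job is handed in when it is done.

```bash
mkdir -p pics; ls; python3 - <<'E'
from plant import r
import cv2,numpy as np
print(r.get_state())
for n in("top","side"):
    p,d=r.capture(n); cv2.imwrite(f"pics/{n}0.png",p[:,:,::-1]); np.save(f"pics/{n}0.npy",d)
    i=r.camera_info(n); print(n,np.round(i["mtx"],1).tolist(),np.round(i["pose"],4).tolist())
E
```

```text
pics
{'time_s': 0.0, 'joints': array([-5.05268430e+01,  2.05904289e+01,  6.34018524e-01, -1.97425170e-02,
       -7.01343519e+01, -1.65067869e+01]), 'qd': array([-0.11181558, -0.02256244, -0.00438554,  0.01632722, -0.0674811 ,
        0.01030867]), 'joint_torque': array([-3.28103924e-04, -5.82713020e+01,  2.93043941e+01,  6.99712202e+00,
        6.59991187e-03, -1.79769040e-04]), 'tcp_pos': array([ 0.26317532, -0.62108172,  0.23663706]), 'eef_rot': array([ 1.79907705e+02, -7.99627974e-03, -1.57040347e+02]), 'contact_force': array([ 1.15598397, -0.55317581, -1.38463297]), 'moment': array([ 0.03932966, -0.02689656,  0.00190761]), 'gripper_width': 0.0875967222163031}
top [[494.9, 0.0, 324.9], [0.0, 494.9, 193.7], [0.0, 0.0, 1.0]] [[0.0249, -0.9956, 0.0902, 0.3863], [-0.9996, -0.0236, 0.0159, 0.0078], [-0.0137, -0.0906, -0.9958, 1.2554], [0.0, 0.0, 0.0, 1.0]]
side [[399.5, 0.0, 319.0], [0.0, 399.5, 199.3], [0.0, 0.0, 1.0]] [[-0.998, -0.0131, 0.0624, 0.4144], [-0.059, 0.5599, -0.8265, 0.736], [-0.0242, -0.8285, -0.5595, 0.5538], [0.0, 0.0, 0.0, 1.0]]
```

View pics/top0.png

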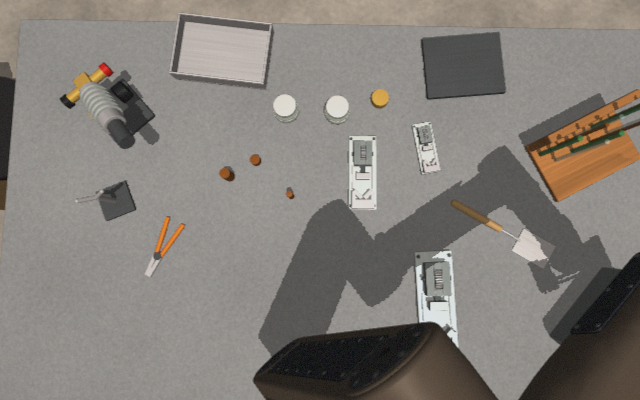

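View pics/side0.png

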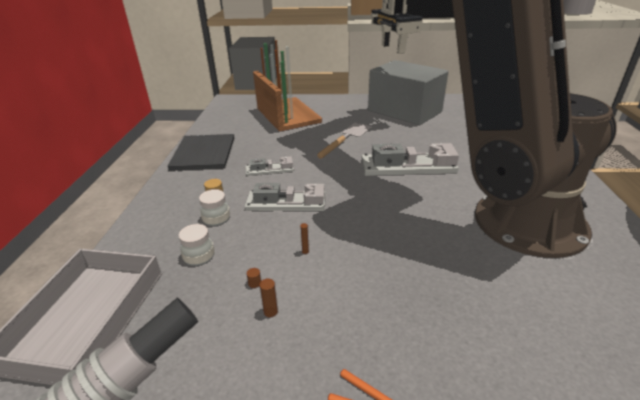

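Top view: holders are at (362,172), about 73 px or 190 mm long, so the middle size; (426,148) is small and (436,300) is large. Candidate bars are (227,173) large, (255,160) short and (290,193) thin. The jars are at (285,108) and (337,109). I'll take a close crop to check.

```bash
cat > h.py <<'E'
from plant import r
import numpy as np,cv2
from scipy.spatial.transform import Rotation as R
def ray(n,u,v,z,info=None):
    i=info or r.camera_info(n);M=np.array(i["pose"]);K=np.array(i["mtx"])
    d=M[:3,:3]@np.linalg.solve(K,[u,v,1]);o=M[:3,3]
    return o+d*(z-o[2])/d[2]
def rel(p):
    "world point -> shift in tool axes, in units of full scale"
    s=r.get_state();T=R.from_euler('xyz',s['eef_rot'],degrees=True)
    return np.round(T.inv().apply(np.array(p)-s['tcp_pos'])/.025,2)
def st():
    s=r.get_state();print(round(s['time_s'],2),np.round(s['tcp_pos'],4),np.round(s['eef_rot'],2),np.round(s['contact_force'],1),round(s['gripper_width'],4))
E
python3 - <<'E'
from h import *
p=cv2.imread("pics/top0.png")
a=cv2.resize(p[140:210,210:300],None,fx=6,fy=6,interpolation=cv2.INTER_CUBIC)
b=cv2.resize(p[130:215,340:385],None,fx=5,fy=5,interpolation=cv2.INTER_CUBIC)
o=np.zeros((425,540+225,3),np.uint8);o[:420,:540]=a;o[:,540:]=b
cv2.imwrite("pics/c1.png",o)
E
```

```text
(no output)
```

View pics/c1.png

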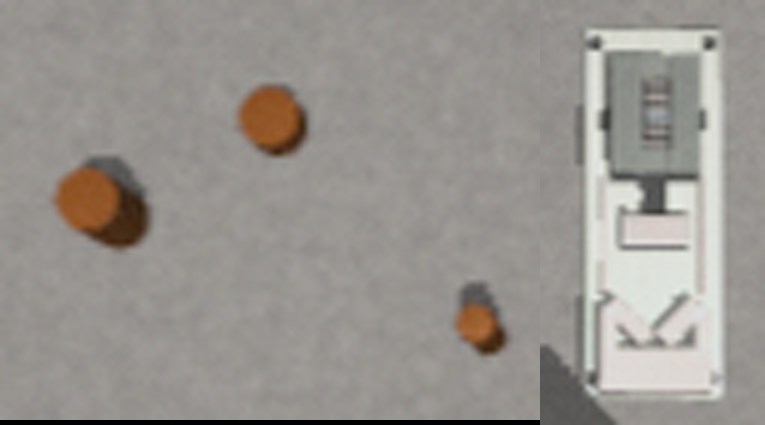

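```bash
python3 - <<'E'
from h import *
f=lambda x,y,z:ray("top",210+x/6,140+y/6,z)
g=lambda x,y,z:ray("top",340+(x-540)/5,130+y/5,z)
for n,p in dict(bar=f(88,199,.07),short=f(271,119,.03),thin=f(476,323,.07),ja=ray("top",285,107,.062),jb=ray("top",337,109,.062)).items(): print(n,p.round(4))
c=np.array([g(587,30,.014),g(720,30,.014),g(722,398,.014),g(584,398,.014)])
print(c.round(4),c.mean(0).round(4))
rr=cv2.minAreaRect(c[:,:2].astype(np.float32));print(rr)
print("wheel",g(656,112,.05),"jawfront",g(654,247,.038),"Vtop end",g(656,390,.038))
x=(c[2]+c[3]-c[0]-c[1]);print(np.degrees(np.arctan2(x[1],x[0])))
st()
E
```

```text
bar [0.5379 0.2707 0.07  ]
short [0.5784 0.2044 0.03  ]
thin [0.4914 0.1125 0.07  ]
ja [0.7065 0.1306 0.062 ]
jb [0.7042 0.0024 0.062 ]
[[ 0.6476 -0.0309  0.014 ]
 [ 0.6491 -0.0985  0.014 ]
 [ 0.4618 -0.1024  0.014 ]
 [ 0.4601 -0.0332  0.014 ]] [ 0.5547 -0.0662  0.014 ]
((0.5546208024024963, -0.06584128737449646), (0.1875527948141098, 0.06917961686849594), 1.1994731426239014)
wheel [ 0.59981518 -0.06455603  0.05      ] jawfront [ 0.53433983 -0.0654991   0.038     ] Vtop end [ 0.46350964 -0.06775765  0.038     ]
-179.04457969433574
0.1 [ 0.2632 -0.6211  0.2367] [ 1.7991e+02 -1.0000e-02 -1.5705e+02] [-0.2 -0.8 -0.4] 0.0876
```

```bash
python3 -m inch '[{"x":-1,"y":0.9,"yaw":1},{"x":-1,"y":1,"yaw":1},{"x":-1,"y":1,"yaw":1},{"x":-0.8,"y":1,"yaw":1},{"x":-0.6,"y":1,"yaw":1}]' 1; python3 -c "
from h import *
st();print(rel([.538,.2707,.2]))"
```

```text
0.1 [ 0.2632 -0.6211  0.2367] [ 1.7991e+02 -1.0000e-02 -1.5705e+02] [-0.2 -0.8 -0.4] 0.0876
[-24.04  28.56   1.51]validation failed for argument at $[0]...
```

```bash
python3 -m inch '[{"x":-1,"y":0.9,"z":0,"yaw":1},{"x":-1,"y":1,"z":0,"yaw":1},{"x":-1,"y":1,"z":0,"yaw":1},{"x":-0.8,"y":1,"z":0,"yaw":1},{"x":-0.6,"y":1,"z":0,"yaw":1}]' 1; python3 -c "
from h import *
st();print(rel([.538,.2707,.2]))"
```

```text
time_s: 0.52
tcp_pos: [0.3363, -0.472, 0.2318]
eef_rot: [179.6, -0.3, -178.2]
contact_force: [0.9, 0.1, 1.2]
gripper_width: 0.0879
0.52 [ 0.3363 -0.472   0.2318] [ 179.65   -0.35 -178.24] [0.9 0.1 1.2] 0.0879
[-8.98 29.44  1.4 ]
```

```bash
m="python3 -m inch"
python3 -m inch '[{"x":-0.6,"y":1,"z":-0.1,"yaw":0},{"x":-0.6,"y":1,"z":-0.1,"yaw":0},{"x":-0.6,"y":1,"z":-0.1,"yaw":0},{"x":-0.5,"y":1,"z":0,"yaw":0},{"x":-0.5,"y":1,"z":0,"yaw":0}]'
python3 -m inch '[{"x":-0.5,"y":1,"z":0,"yaw":0},{"x":-0.5,"y":1,"z":0,"yaw":0},{"x":-0.5,"y":1,"z":0,"yaw":0},{"x":-0.5,"y":1,"z":0,"yaw":0},{"x":-0.5,"y":1,"z":0,"yaw":0}]'
python3 -m inch '[{"x":-0.3,"y":1,"z":0,"yaw":0},{"x":-0.3,"y":1,"z":0,"yaw":0},{"x":-0.3,"y":1,"z":0,"yaw":0},{"x":-0.3,"y":1,"z":0,"yaw":0},{"x":-0.3,"y":1,"z":0,"yaw":0}]'
python3 -m inch '[{"x":-0.2,"y":1,"z":0,"yaw":0},{"x":-0.2,"y":1,"z":0,"yaw":0},{"x":-0.2,"y":1,"z":0,"yaw":0},{"x":0,"y":1,"z":0,"yaw":0},{"x":0,"y":0.8,"z":0,"yaw":0}]'
python3 -c "
from h import *
st();print(rel([.538,.2707,.2]))"
```

```text
time_s: 0.93
tcp_pos: [0.4042, -0.3373, 0.2382]
eef_rot: [179.5, -0.5, -178.6]
contact_force: [0.6, 0.3, -0.4]
gripper_width: 0.0875
time_s: 1.35
tcp_pos: [0.4644, -0.2034, 0.238]
eef_rot: [179.4, -0.6, -178.6]
contact_force: [0.4, -0.7, 0.4]
gripper_width: 0.0877
time_s: 1.77
tcp_pos: [0.4993, -0.0703, 0.2377]
eef_rot: [179.4, -0.7, -178.6]
contact_force: [1.1, 0.3, -0.8]
gripper_width: 0.0873
time_s: 2.18
tcp_pos: [0.5111, 0.0572, 0.2373]
eef_rot: [179.4, -0.8, -178.5]
contact_force: [0.3, -1.1, 0.3]
gripper_width: 0.0875
2.18 [0.5111 0.0572 0.2373] [ 179.43   -0.83 -178.53] [ 0.3 -1.1  0.3] 0.0875
[-1.31  8.49  1.56]
```

```bash
python3 -m inch '[{"x":-0.2,"y":1,"z":0.2,"yaw":0},{"x":-0.2,"y":1,"z":0.2,"yaw":0},{"x":-0.2,"y":1,"z":0.2,"yaw":0},{"x":-0.2,"y":1,"z":0.2,"yaw":0},{"x":-0.2,"y":1,"z":0.2,"yaw":0}]'
python3 -m inch '[{"x":-0.1,"y":0.9,"z":0.2,"yaw":0},{"x":0,"y":0.6,"z":0.1,"yaw":0},{"x":0,"y":0.3,"z":0,"yaw":0},{"x":0,"y":0,"z":0,"yaw":0}]'
python3 - <<'E'
from h import *
st();print(rel([.538,.2707,.05]))
i=r.camera_info("wrist");p,d=r.capture("wrist");cv2.imwrite("pics/w1.png",p[:,:,::-1]);np.save("pics/w1.npy",d)
import pickle;pickle.dump(i,open("pics/w1.pkl","wb"))
M=np.array(i["pose"]);c=np.linalg.inv(M)@[.538,.2707,.07,1];q=i["mtx"]@c[:3];print("bar expected",q[:2]/q[2],M.round(3).tolist())
E
```

```text
time_s: 2.6
tcp_pos: [0.5313, 0.1891, 0.2128]
eef_rot: [179.4, -0.8, -178.5]
contact_force: [0.6, 0.1, -0.5]
gripper_width: 0.0878
time_s: 2.93
tcp_pos: [0.5315, 0.2399, 0.2025]
eef_rot: [179.5, -1.0, -178.3]
contact_force: [-0.4, -0.2, 0.7]
gripper_width: 0.0874
2.93 [0.5315 0.2399 0.2025] [ 179.53   -1.02 -178.32] [-0.4 -0.2  0.7] 0.0874
[-0.4   1.17  6.1 ]
bar expected [353.30919561 205.60696022] [[-0.03, 0.961, 0.274, 0.455], [1.0, 0.027, 0.015, 0.237], [0.007, 0.274, -0.962, 0.351], [0.0, 0.0, 0.0, 1.0]]
```

View pics/w1.png

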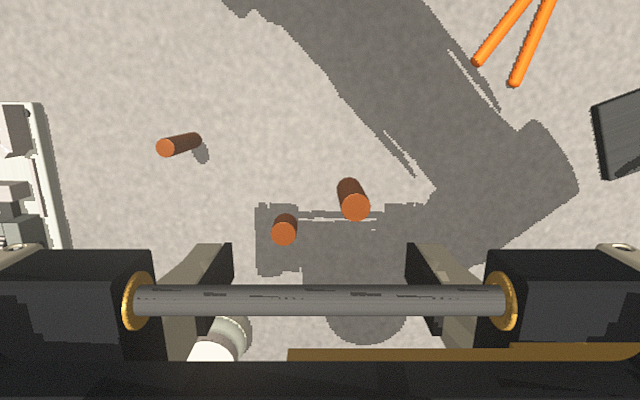

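Wrist view: the large bar's top is at (355,206), within 2 px of where I predicted it. The short bar is at (284,232) and the thin bar at (165,147). I'll descend.

```bash
python3 -m inch '[{"x":-0.3,"y":0.8,"z":0.5,"yaw":0},{"x":-0.1,"y":0.5,"z":1,"yaw":0.1},{"x":0,"y":0,"z":1,"yaw":0},{"x":0,"y":0,"z":1,"yaw":0},{"x":0,"y":0,"z":0.8,"yaw":0}]'
python3 -c "
from h import *
st();print(rel([.5385,.272,.05]))"
```

```text
time_s: 3.4
tcp_pos: [0.543, 0.2714, 0.1004]
eef_rot: [179.1, -0.4, -178.9]
contact_force: [-0.6, -0.3, 0.8]
gripper_width: 0.0876
3.4 [0.543  0.2714 0.1004] [ 179.08   -0.37 -178.9 ] [-0.6 -0.3  0.8] 0.0876
[ 0.17 -0.    2.02]
```

```bash
python3 -m inch '[{"x":0.2,"y":0,"z":0.8,"yaw":0},{"x":0,"y":0,"z":0.7,"yaw":0},{"x":0,"y":0,"z":0.3,"yaw":0},{"x":0,"y":0,"z":0,"yaw":0}]'
python3 -c "
from h import *
st();print(rel([.5385,.272,.05]))"
```

```text
time_s: 3.73
tcp_pos: [0.5361, 0.2655, 0.0513]
eef_rot: [179.3, -0.6, -179.2]
contact_force: [-0.7, -0.2, -1.0]
gripper_width: 0.088
3.73 [0.5361 0.2655 0.0513] [ 179.26   -0.6  -179.15] [-0.7 -0.2 -1. ] 0.088
[-0.1   0.26  0.05]
```

```bash
python3 -m inch '[{"x":-0.1,"y":0.27,"z":0.05,"yaw":0},{"x":0,"y":0,"z":0,"yaw":0}]'
python3 -m inch '[{"x":0,"y":0,"z":0,"yaw":0},{"x":0,"y":0,"z":0,"yaw":0},{"x":0,"y":0,"z":0,"yaw":0},{"x":0,"y":0,"z":0,"yaw":0}]' -1 15
python3 -m inch '[{"x":0,"y":0,"z":0,"yaw":0},{"x":0,"y":0,"z":0,"yaw":0},{"x":0,"y":0,"z":0,"yaw":0},{"x":0,"y":0,"z":0,"yaw":0}]'
```

```text
time_s: 3.9
tcp_pos: [0.5396, 0.2718, 0.0517]
eef_rot: [179.2, -0.5, -179.2]
contact_force: [-0.3, 0.0, -0.2]
gripper_width: 0.0877
time_s: 4.23
tcp_pos: [0.5418, 0.2734, 0.0556]
eef_rot: [179.0, -0.3, -179.2]
contact_force: [0.1, -0.2, -0.0]
gripper_width: 0.0667
time_s: 4.57
tcp_pos: [0.5421, 0.2738, 0.0567]
eef_rot: [178.9, -0.2, -179.2]
contact_force: [0.9, 0.6, 0.8]
gripper_width: 0.04
```

```bash
python3 -m inch '[{"x":0.1,"y":0,"z":0.2,"yaw":0},{"x":0,"y":0,"z":0,"yaw":0},{"x":0,"y":0,"z":0,"yaw":0},{"x":0,"y":0,"z":0,"yaw":0}]'
python3 -m inch '[{"x":0,"y":0,"z":0,"yaw":0},{"x":0,"y":0,"z":0,"yaw":0}]'
```

```text
time_s: 4.9
tcp_pos: [0.5394, 0.2739, 0.0516]
eef_rot: [179.0, -0.2, -179.1]
contact_force: [-0.3, -1.2, 1.4]
gripper_width: 0.0254
time_s: 5.07
tcp_pos: [0.5394, 0.2739, 0.0516]
eef_rot: [179.0, -0.2, -179.1]
contact_force: [-0.1, -0.8, 1.5]
gripper_width: 0.0254
```

```bash
python3 -m inch '[{"x":0,"y":0,"z":-0.5,"yaw":0},{"x":0,"y":0,"z":-1,"yaw":0},{"x":0,"y":0,"z":-1,"yaw":0},{"x":0,"y":0,"z":-1,"yaw":0},{"x":0,"y":-0.3,"z":-1,"yaw":0}]' - 20
python3 -m inch '[{"x":0.1,"y":-0.6,"z":-0.3,"yaw":0},{"x":0,"y":-1,"z":0,"yaw":0},{"x":0,"y":-1,"z":0,"yaw":0},{"x":0,"y":-1,"z":0,"yaw":0},{"x":0,"y":-1,"z":0,"yaw":0}]'
python3 -m inch '[{"x":0,"y":-1,"z":0,"yaw":0},{"x":0,"y":-1,"z":0,"yaw":0},{"x":0,"y":-1,"z":0,"yaw":0},{"x":0,"y":-0.8,"z":0,"yaw":0},{"x":0,"y":-0.5,"z":0,"yaw":0}]'
python3 -c "
from h import *
st();print(rel([.516,-.067,.15]))"
```

```text
time_s: 5.48
tcp_pos: [0.5357, 0.262, 0.159]
eef_rot: [179.5, -0.9, -179.2]
contact_force: [0.9, 0.5, -1.1]
gripper_width: 0.0254
time_s: 5.9
tcp_pos: [0.5362, 0.1469, 0.1703]
eef_rot: [179.1, -0.5, -178.9]
contact_force: [0.9, -1.3, -0.8]
gripper_width: 0.0261
time_s: 6.32
tcp_pos: [0.534, 0.0306, 0.1656]
eef_rot: [179.1, -0.8, -179.0]
contact_force: [-0.3, 0.5, -0.6]
gripper_width: 0.0258
6.32 [0.534  0.0306 0.1656] [ 179.14   -0.77 -179.04] [-0.3  0.5 -0.6] 0.0258
[ 0.78 -3.9   0.58]
```

```bash
python3 -m inch '[{"x":0.2,"y":-0.9,"z":0,"yaw":0},{"x":0.2,"y":-0.9,"z":0,"yaw":0},{"x":0.2,"y":-0.9,"z":0,"yaw":0},{"x":0.1,"y":-0.6,"z":0,"yaw":0},{"x":0,"y":-0.1,"z":0,"yaw":0}]'
python3 - <<'E'
from h import *
import pickle
st();print(rel([.516,-.067,.0656]))
i=r.camera_info("wrist");p,d=r.capture("wrist");cv2.imwrite("pics/w2.png",p[:,:,::-1]);np.save("pics/w2.npy",d)
pickle.dump(i,open("pics/w2.pkl","wb"))
E
```

```text
time_s: 6.73
tcp_pos: [0.513, -0.0619, 0.161]
eef_rot: [179.1, -1.1, -179.2]
contact_force: [0.2, 0.6, -0.8]
gripper_width: 0.0253
6.73 [ 0.513  -0.0619  0.161 ] [ 179.11   -1.08 -179.25] [ 0.2  0.6 -0.8] 0.0253
[-0.19 -0.27  3.81]
```

View pics/w2.png

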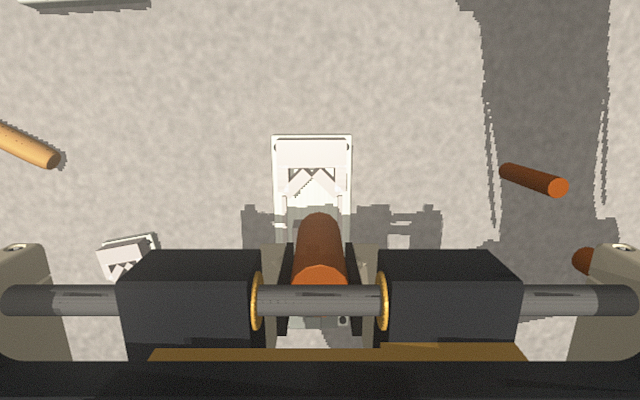

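The wrist view shows the bar held, foot at about (318,218). The holder's near end runs from (272,135) to (352,135), with the V block's V behind the foot. I'll measure the plate end.

```bash
python3 - <<'E'
from h import *
import pickle
i=pickle.load(open("pics/w2.pkl","rb"))
p=cv2.imread("pics/w2.png")
a=ray(0,271.5,135.5,.014,i);b=ray(0,352.5,135.5,.014,i);print(a,b,(a+b)/2)
print("Vblock near end",ray(0,275,140,.038,i),ray(0,346,140,.038,i))
cv2.imwrite("pics/c2.png",cv2.resize(p[125:245,250:380],None,fx=5,fy=5,interpolation=cv2.INTER_CUBIC))
E
```

```text
[ 0.46261217 -0.10074076  0.014     ] [ 0.46177297 -0.03167629  0.014     ] [ 0.46219257 -0.06620852  0.014     ]
Vblock near end [ 0.46398415 -0.09517908  0.038     ] [ 0.4633163  -0.03936259  0.038     ]
```

View pics/c2.png

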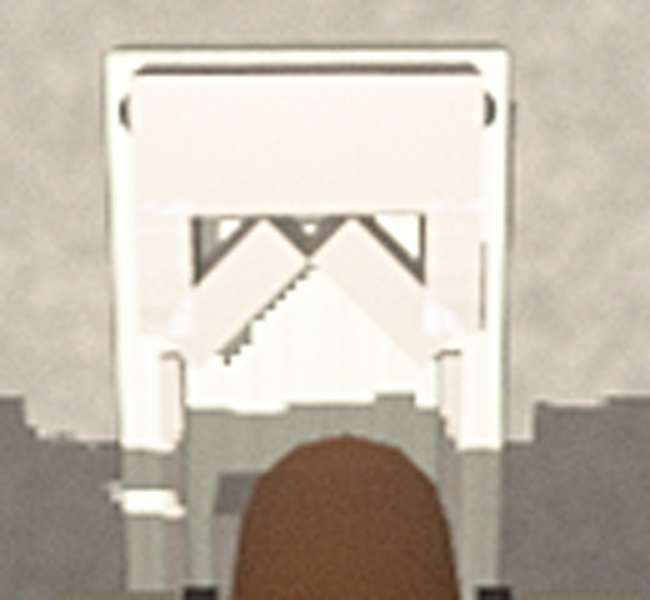

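```bash
python3 -m inch '[{"x":-0.2,"y":-0.1,"z":0.6,"yaw":0},{"x":0,"y":0,"z":0.9,"yaw":0},{"x":0,"y":0,"z":0.6,"yaw":0},{"x":0,"y":0,"z":0.1,"yaw":0}]'
python3 -c "
from h import *
st();print(rel([.517,-.0665,.0656]))"
```

```text
time_s: 7.12
tcp_pos: [0.5182, -0.0625, 0.1048]
eef_rot: [179.0, -0.8, -179.4]
contact_force: [-1.5, 0.4, -0.4]
gripper_width: 0.0259
7.12 [ 0.5182 -0.0625  0.1048] [ 179.03   -0.85 -179.39] [-1.5  0.4 -0.4] 0.0259
[ 0.03 -0.19  1.56]
```

```bash
python3 -m inch '[{"x":0,"y":-0.15,"z":0.4,"yaw":0},{"x":0,"y":0,"z":0.4,"yaw":0},{"x":0,"y":0,"z":0.2,"yaw":0},{"x":0,"y":0,"z":0.05,"yaw":0}]'
python3 -c "
from h import *
st();print(rel([.517,-.0665,.0656]))"
```

```text
time_s: 7.45
tcp_pos: [0.518, -0.064, 0.077]
eef_rot: [179.0, -0.9, -179.3]
contact_force: [-0.9, 0.1, -1.0]
gripper_width: 0.0255
7.45 [ 0.518 -0.064  0.077] [ 179.05   -0.91 -179.29] [-0.9  0.1 -1. ] 0.0255
[ 0.04 -0.11  0.45]
```

```bash
python3 -m inch '[{"x":0.05,"y":-0.12,"z":0.15,"yaw":0},{"x":0,"y":0,"z":0.1,"yaw":0},{"x":0,"y":0,"z":0.1,"yaw":0},{"x":0,"y":0,"z":0.05,"yaw":0}]'
python3 -c "
from h import *
st();print(rel([.517,-.0665,.0656]))"
```

```text
time_s: 7.78
tcp_pos: [0.5176, -0.0663, 0.0674]
eef_rot: [179.0, -0.8, -179.2]
contact_force: [-0.7, 0.1, -1.4]
gripper_width: 0.0258
7.78 [ 0.5176 -0.0663  0.0674] [ 179.04   -0.8  -179.23] [-0.7  0.1 -1.4] 0.0258
[ 0.02 -0.01  0.07]
```

```bash
python3 -m inch '[{"x":0,"y":0,"z":0.05,"yaw":0},{"x":0,"y":0,"z":0.03,"yaw":0},{"x":0,"y":0,"z":0.03,"yaw":0}]'
python3 -m inch '[{"x":0,"y":0,"z":0.03,"yaw":0},{"x":0,"y":0,"z":0.03,"yaw":0},{"x":0,"y":0,"z":0.03,"yaw":0}]'
python3 - <<'E'
from h import *
p,d=r.capture("side");cv2.imwrite("pics/s2.png",cv2.resize(p[120:250,220:350,::-1],None,fx=4,fy=4,interpolation=cv2.INTER_CUBIC))
E
```

```text
time_s: 8.03
tcp_pos: [0.5182, -0.0663, 0.0655]
eef_rot: [179.0, -0.7, -179.2]
contact_force: [-3.9, 0.9, 12.6]
gripper_width: 0.0256
time_s: 8.28
tcp_pos: [0.5181, -0.0663, 0.0656]
eef_rot: [179.1, -0.7, -179.2]
contact_force: [-1.6, 1.2, 6.5]
gripper_width: 0.0256
```

View pics/s2.png

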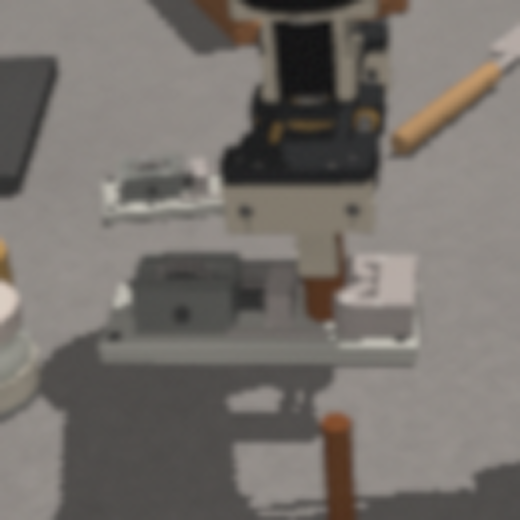

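Contact came at the expected height (12.6 N peak). The side view shows the bar between the jaw and the V, so I'll unload and release.

```bash
python3 -m inch '[{"x":0,"y":0,"z":0,"yaw":0},{"x":0,"y":0,"z":0,"yaw":0}]'
python3 -m inch '[{"x":0,"y":0,"z":0,"yaw":0},{"x":0,"y":0,"z":0,"yaw":0},{"x":0,"y":0,"z":0,"yaw":0},{"x":0,"y":0,"z":0,"yaw":0},{"x":0,"y":0,"z":0,"yaw":0}]' 0.3
python3 -m inch '[{"x":0,"y":0,"z":0,"yaw":0},{"x":0,"y":0,"z":-0.5,"yaw":0},{"x":0,"y":0,"z":-1,"yaw":0},{"x":0,"y":0,"z":-1,"yaw":0},{"x":0,"y":0,"z":-0.6,"yaw":0}]'
python3 -c "
from h import *
st();print(rel([.601,-.065,.1]))"
```

```text
time_s: 8.5
tcp_pos: [0.5184, -0.0662, 0.0662]
eef_rot: [179.0, -0.6, -179.2]
contact_force: [0.6, -0.5, -1.2]
gripper_width: 0.0254
time_s: 8.92
tcp_pos: [0.5191, -0.0662, 0.0665]
eef_rot: [179.0, -0.5, -179.2]
contact_force: [0.0, -0.2, 0.5]
gripper_width: 0.0529
time_s: 9.33
tcp_pos: [0.5169, -0.068, 0.1422]
eef_rot: [179.1, -1.1, -179.2]
contact_force: [0.3, 0.2, 0.2]
gripper_width: 0.0573
9.33 [ 0.5169 -0.068   0.1422] [ 179.13   -1.1  -179.2 ] [0.3 0.2 0.2] 0.0573
[-3.4   0.05  1.63]
```

```bash
python3 -m inch '[{"x":-0.7,"y":0,"z":0,"yaw":0},{"x":-1,"y":0,"z":0,"yaw":0},{"x":-1,"y":0,"z":0,"yaw":0},{"x":-0.8,"y":0,"z":0.2,"yaw":0},{"x":0,"y":0,"z":0.2,"yaw":0}]' -1 20
python3 - <<'E'
from h import *
import pickle
st();print(rel([.610,-.065,.08]))
i=r.camera_info("wrist");p,d=r.capture("wrist");cv2.imwrite("pics/w3.png",p[:,:,::-1]);np.save("pics/w3.npy",d)
pickle.dump(i,open("pics/w3.pkl","wb"))
cv2.imwrite("pics/c3.png",cv2.resize(p[100:300,200:440,::-1],None,fx=3,fy=3,interpolation=cv2.INTER_CUBIC))
E
```

```text
time_s: 9.75
tcp_pos: [0.6102, -0.0664, 0.1384]
eef_rot: [179.0, -0.4, -179.1]
contact_force: [0.7, -0.2, -0.5]
gripper_width: 0.0291
9.75 [ 0.6102 -0.0664  0.1384] [ 179.05   -0.39 -179.13] [ 0.7 -0.2 -0.5] 0.0291
[-0.01  0.02  2.34]
```

View pics/c3.png

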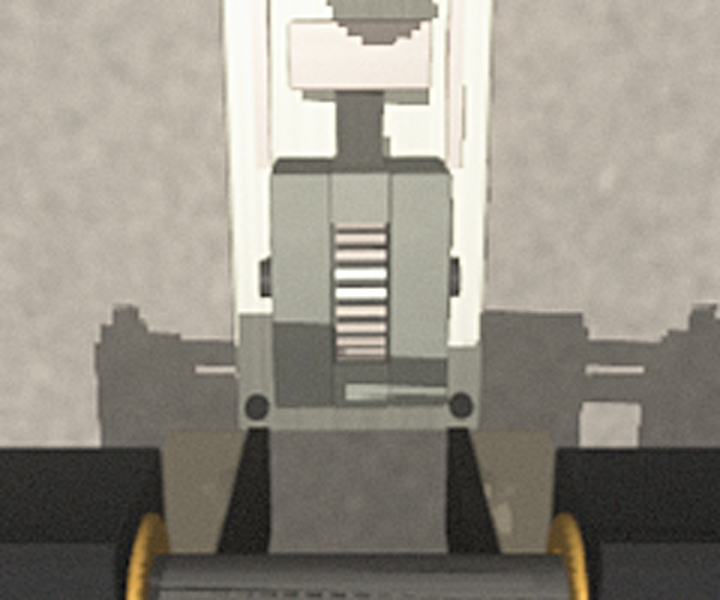

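```bash
python3 - <<'E'
from h import *
import pickle
i=pickle.load(open("pics/w3.pkl","rb"))
g=lambda x,y,z:ray(0,200+x/3,100+y/3,z,i).round(4)
print("slot",g(361,222,.044),g(361,360,.044),"jaw front",g(360,19,.038),"jaw sides",g(290,55,.038),g(431,55,.038),"wheel",g(361,282,.05))
p=cv2.imread("pics/w3.png");h=cv2.cvtColor(p,cv2.COLOR_BGR2HSV)
m=((h[:,:,0]<14)&(h[:,:,1]>120)&(h[:,:,2]>60)).astype(np.uint8)
n,l,s,c=cv2.connectedComponentsWithStats(m)
for k in range(1,n):
    if s[k,4]>60: print(s[k],c[k].round(1))
E
```

```text
slot [ 0.5833 -0.0643  0.044 ] [ 0.6185 -0.0637  0.044 ] jaw front [ 0.5363 -0.0652  0.038 ] jaw sides [ 0.5447 -0.0815  0.038 ] [ 0.5442 -0.0483  0.038 ] wheel [ 0.5966 -0.0642  0.05  ]
[ 540   20  100   42 1720] [596.5  39.9]
[304  50  41  48 850] [327.  81.]
[621 150  19  30 322] [631.4 164.6]
```

```bash
python3 -m inch '[{"x":0.1,"y":0.05,"z":0.7,"yaw":0},{"x":0,"y":0,"z":0.8,"yaw":0},{"x":0,"y":0,"z":0.7,"yaw":0},{"x":0,"y":0,"z":0.3,"yaw":0},{"x":0,"y":0,"z":0,"yaw":0}]'
python3 -c "
from h import *
st();print(rel([.608,-.065,.064]))"
```

```text
time_s: 10.22
tcp_pos: [0.6021, -0.0644, 0.0722]
eef_rot: [179.0, -0.6, -179.2]
contact_force: [-0.7, 0.0, 0.9]
gripper_width: 0.0008
10.22 [ 0.6021 -0.0644  0.0722] [ 179.03   -0.64 -179.22] [-0.7  0.   0.9] 0.0008
[-0.24 -0.03  0.32]
```

```bash
python3 -m inch '[{"x":-0.25,"y":-0.03,"z":0.15,"yaw":0},{"x":0,"y":0,"z":0.05,"yaw":0},{"x":0,"y":0,"z":0,"yaw":0}]'
python3 -m inch '[{"x":0,"y":0,"z":0.05,"yaw":0},{"x":0,"y":0,"z":0.03,"yaw":0},{"x":0,"y":0,"z":0.03,"yaw":0}]'
python3 -m inch '[{"x":0,"y":0,"z":0.03,"yaw":0},{"x":0,"y":0,"z":0.02,"yaw":0}]'
```

```text
time_s: 10.47
tcp_pos: [0.6087, -0.0651, 0.0683]
eef_rot: [179.0, -0.6, -179.2]
contact_force: [-0.0, 0.5, 0.6]
gripper_width: 0.0004
time_s: 10.72
tcp_pos: [0.6101, -0.065, 0.0675]
eef_rot: [179.0, -0.4, -179.2]
contact_force: [-0.5, 0.6, 0.0]
gripper_width: 0.0005
time_s: 10.88
tcp_pos: [0.6104, -0.0649, 0.0669]
eef_rot: [179.0, -0.3, -179.2]
contact_force: [0.0, 0.0, 0.3]
gripper_width: 0.0005
```

```bash
python3 -m inch '[{"x":0.12,"y":0,"z":0.08,"yaw":0},{"x":0,"y":0,"z":0.06,"yaw":0},{"x":0,"y":0,"z":0.05,"yaw":0}]'
python3 -m inch '[{"x":0,"y":0,"z":0.05,"yaw":0},{"x":0,"y":0,"z":0.04,"yaw":0}]'
```

```text
time_s: 11.13
tcp_pos: [0.6073, -0.0649, 0.0622]
eef_rot: [179.0, -0.3, -179.2]
contact_force: [0.1, 0.3, -0.0]
gripper_width: 0.0006
time_s: 11.3
tcp_pos: [0.6077, -0.0648, 0.0605]
eef_rot: [179.0, -0.2, -179.1]
contact_force: [-1.0, 1.2, 13.0]
gripper_width: 0.0005
```

```bash
python3 -m inch '[{"x":0.1,"y":0,"z":0.02,"yaw":0},{"x":0.12,"y":0,"z":0.02,"yaw":0}]'
python3 -m inch '[{"x":0.12,"y":0,"z":0.02,"yaw":0},{"x":0.12,"y":0,"z":0.02,"yaw":0}]'
```

```text
time_s: 11.47
tcp_pos: [0.6047, -0.0648, 0.0608]
eef_rot: [179.0, 0.0, -179.1]
contact_force: [1.0, 0.4, 2.6]
gripper_width: 0.0004
time_s: 11.63
tcp_pos: [0.6004, -0.0647, 0.0608]
eef_rot: [179.0, 0.3, -179.0]
contact_force: [2.5, -1.3, 5.0]
gripper_width: 0.0004
```

```bash
python3 -m inch '[{"x":0.12,"y":0,"z":0.02,"yaw":0},{"x":0.12,"y":0,"z":0.02,"yaw":0}]'
python3 -m inch '[{"x":0.1,"y":0,"z":0.02,"yaw":0},{"x":0.06,"y":0,"z":0,"yaw":0}]'
python3 -m inch '[{"x":0,"y":0,"z":-0.2,"yaw":0},{"x":0,"y":0,"z":-0.2,"yaw":0},{"x":-0.4,"y":0,"z":0,"yaw":0},{"x":-0.3,"y":0,"z":0,"yaw":0},{"x":-0.1,"y":0,"z":0,"yaw":0}]'
python3 - <<'E'
from h import *
st()
i=r.camera_info("wrist");p,d=r.capture("wrist");cv2.imwrite("pics/w4.png",p[:,:,::-1]);np.save("pics/w4.npy",d)
import pickle;pickle.dump(i,open("pics/w4.pkl","wb"))
cv2.imwrite("pics/c4.png",cv2.resize(p[20:260,220:440,::-1],None,fx=2.5,fy=2.5,interpolation=cv2.INTER_CUBIC))
E
```

```text
time_s: 11.8
tcp_pos: [0.5958, -0.0648, 0.061]
eef_rot: [179.1, 0.5, -179.0]
contact_force: [2.7, -1.2, 5.3]
gripper_width: 0.0003
time_s: 11.97
tcp_pos: [0.5919, -0.0649, 0.0612]
eef_rot: [179.0, 0.6, -179.0]
contact_force: [0.1, -0.5, 0.6]
gripper_width: 0.0006
time_s: 12.38
tcp_pos: [0.6084, -0.0649, 0.0706]
eef_rot: [179.0, 0.2, -179.0]
contact_force: [1.6, -0.9, -0.2]
gripper_width: 0.0004
12.38 [ 0.6084 -0.0649  0.0706] [ 1.7904e+02  1.7000e-01 -1.7905e+02] [ 1.6 -0.9 -0.2] 0.0004
```

View pics/c4.png

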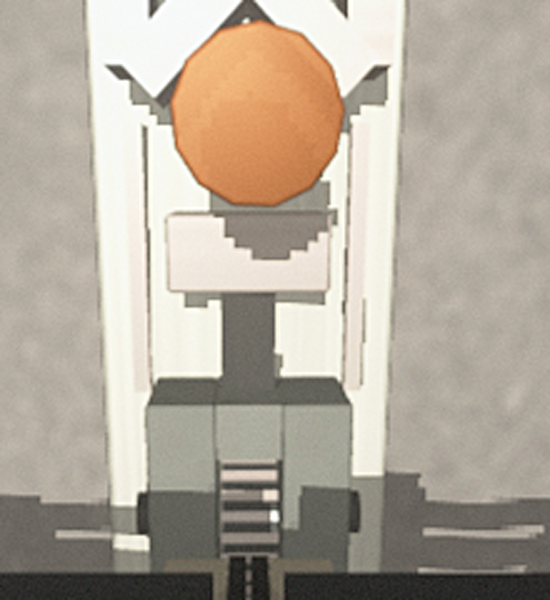

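The crop shows the wheel working. The jaw front edge is at crop (247,212), the bar stands near the V at (258,112), and the gap to the bar has narrowed. On to stroke 2.

```bash
python3 -c "
from h import *
import pickle
i=pickle.load(open('pics/w4.pkl','rb'));print('jaw',ray(0,220+247/2.5,20+212/2.5,.038,i),'bar top',ray(0,220+258/2.5,20+113/2.5,.084,i))"
python3 -m inch '[{"x":0,"y":0,"z":0.2,"yaw":0},{"x":0,"y":0,"z":0.1,"yaw":0},{"x":0,"y":0,"z":0.06,"yaw":0}]'
python3 -m inch '[{"x":0,"y":0,"z":0.04,"yaw":0},{"x":0,"y":0,"z":0.04,"yaw":0}]'
```

```text
jaw [ 0.53303098 -0.06568273  0.038     ] bar top [ 0.51812387 -0.06504109  0.084     ]
time_s: 12.68
tcp_pos: [0.6096, -0.0648, 0.0608]
eef_rot: [179.1, 0.2, -179.0]
contact_force: [0.1, 1.6, 19.8]
gripper_width: 0.0004
time_s: 12.85
tcp_pos: [0.6119, -0.0648, 0.061]
eef_rot: [179.1, 0.5, -178.9]
contact_force: [-0.7, -0.2, 7.5]
gripper_width: 0.0004
```

```bash
python3 -m inch '[{"x":0.1,"y":0,"z":0.02,"yaw":0},{"x":0.12,"y":0,"z":0.02,"yaw":0}]'
python3 -m inch '[{"x":0.12,"y":0,"z":0.02,"yaw":0},{"x":0.12,"y":0,"z":0.02,"yaw":0}]'
python3 -m inch '[{"x":0.12,"y":0,"z":0.02,"yaw":0},{"x":0.12,"y":0,"z":0.02,"yaw":0}]'
python3 -m inch '[{"x":0.12,"y":0,"z":0.02,"yaw":0},{"x":0.1,"y":0,"z":0.02,"yaw":0}]'
```

```text
time_s: 13.02
tcp_pos: [0.6091, -0.0646, 0.0613]
eef_rot: [179.1, 0.8, -178.9]
contact_force: [2.3, -0.1, 3.9]
gripper_width: 0.0005
time_s: 13.18
tcp_pos: [0.6048, -0.0647, 0.0614]
eef_rot: [179.1, 1.0, -178.8]
contact_force: [2.3, -0.4, 6.0]
gripper_width: 0.0005
time_s: 13.35
tcp_pos: [0.6003, -0.0648, 0.0616]
eef_rot: [179.1, 1.3, -178.8]
contact_force: [2.2, 0.4, 4.7]
gripper_width: 0.0004
time_s: 13.52
tcp_pos: [0.5962, -0.0648, 0.0617]
eef_rot: [179.1, 1.5, -178.7]
contact_force: [1.7, 0.3, 4.6]
gripper_width: 0.0005
```

```bash
python3 -m inch '[{"x":0.1,"y":0,"z":0.02,"yaw":0},{"x":0,"y":0,"z":-0.15,"yaw":0},{"x":0,"y":0,"z":-0.2,"yaw":0}]'
python3 -m inch '[{"x":-0.4,"y":0,"z":0,"yaw":0},{"x":-0.3,"y":0,"z":0,"yaw":0},{"x":0,"y":0,"z":0,"yaw":0}]'
python3 -m inch '[{"x":0,"y":0,"z":0.1,"yaw":0},{"x":0,"y":0,"z":0.05,"yaw":0}]'
python3 - <<'E'
from h import *
st()
i=r.camera_info("wrist");p,d=r.capture("wrist")
import pickle;pickle.dump(i,open("pics/w5.pkl","wb"))
cv2.imwrite("pics/c5.png",cv2.resize(p[20:260,220:440,::-1],None,fx=2.5,fy=2.5,interpolation=cv2.INTER_CUBIC))
E
```

```text
time_s: 13.77
tcp_pos: [0.5913, -0.0652, 0.069]
eef_rot: [179.1, 1.4, -178.7]
contact_force: [1.0, -0.2, -0.3]
gripper_width: 0.0001
time_s: 14.02
tcp_pos: [0.6084, -0.0648, 0.0698]
eef_rot: [179.1, 1.2, -178.8]
contact_force: [-0.1, -0.2, -0.2]
gripper_width: 0.0003
time_s: 14.18
tcp_pos: [0.6087, -0.0648, 0.0652]
eef_rot: [179.1, 1.2, -178.8]
contact_force: [0.3, -1.0, 0.0]
gripper_width: 0.0008
14.18 [ 0.6087 -0.0648  0.0652] [ 179.13    1.18 -178.8 ] [ 0.3 -1.   0. ] 0.0008
```

View pics/c5.png

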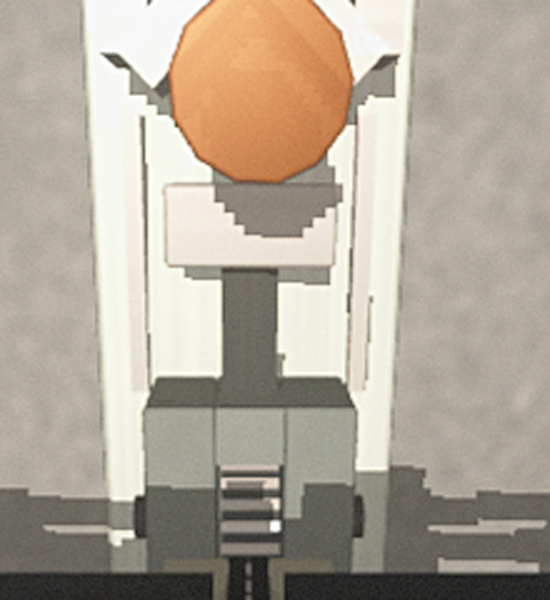

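```bash
python3 -c "
from h import *
import pickle
i=pickle.load(open('pics/w5.pkl','rb'));print('jaw',ray(0,220+249/2.5,20+184/2.5,.038,i),'bar top',ray(0,220+261/2.5,20+87/2.5,.084,i))"
python3 -m inch '[{"x":0,"y":0,"z":0.05,"yaw":0},{"x":0,"y":0,"z":0.04,"yaw":0},{"x":0,"y":0,"z":0.03,"yaw":0}]'
python3 -m inch '[{"x":0.02,"y":0,"z":0.03,"yaw":0},{"x":0.02,"y":0,"z":0.03,"yaw":0}]'
```

```text
jaw [ 0.528447  -0.0657942  0.038    ] bar top [ 0.51533163 -0.06518015  0.084     ]
time_s: 14.48
tcp_pos: [0.6085, -0.0649, 0.0619]
eef_rot: [179.2, 1.1, -178.8]
contact_force: [-2.1, 1.2, 12.5]
gripper_width: 0.0003
time_s: 14.65
tcp_pos: [0.6086, -0.0649, 0.062]
eef_rot: [179.2, 1.3, -178.7]
contact_force: [-0.6, 0.1, 5.7]
gripper_width: 0.0005
```

```bash
python3 -m inch '[{"x":0.1,"y":0,"z":0.02,"yaw":0},{"x":0.1,"y":0,"z":0.02,"yaw":0}]'
python3 -m inch '[{"x":0.1,"y":0,"z":0.02,"yaw":0},{"x":0.1,"y":0,"z":0.02,"yaw":0}]'
python3 -m inch '[{"x":0.1,"y":0,"z":0.02,"yaw":0},{"x":0.1,"y":0,"z":0.02,"yaw":0}]'
python3 -m inch '[{"x":0.1,"y":0,"z":0.02,"yaw":0},{"x":0.1,"y":0,"z":0.02,"yaw":0}]'
```

```text
time_s: 14.82
tcp_pos: [0.6052, -0.0648, 0.0621]
eef_rot: [179.2, 1.5, -178.7]
contact_force: [1.1, 0.0, 1.9]
gripper_width: 0.0004
time_s: 14.98
tcp_pos: [0.6016, -0.0648, 0.062]
eef_rot: [179.2, 1.7, -178.6]
contact_force: [2.1, -0.7, 4.2]
gripper_width: 0.0005
time_s: 15.15
tcp_pos: [0.5978, -0.0649, 0.062]
eef_rot: [179.2, 1.9, -178.6]
contact_force: [2.7, -0.7, 5.6]
gripper_width: 0.0006
time_s: 15.32
tcp_pos: [0.5939, -0.0649, 0.062]
eef_rot: [179.2, 2.1, -178.6]
contact_force: [1.7, -1.2, 5.9]
gripper_width: 0.0005
```

```bash
python3 -m inch '[{"x":0,"y":0,"z":-0.15,"yaw":0},{"x":0,"y":0,"z":-0.15,"yaw":0},{"x":-0.4,"y":0,"z":0,"yaw":0},{"x":-0.3,"y":0,"z":0,"yaw":0},{"x":0,"y":0,"z":0,"yaw":0}]'
python3 -m inch '[{"x":0,"y":0,"z":0.08,"yaw":0},{"x":0,"y":0,"z":0.05,"yaw":0}]'
python3 - <<'E'
from h import *
st()
i=r.camera_info("wrist");p,d=r.capture("wrist");cv2.imwrite("pics/w6.png",p[:,:,::-1])
import pickle;pickle.dump(i,open("pics/w6.pkl","wb"))
# jaw front edge by brightness profile down columns left/right of the bar shadow
g=cv2.cvtColor(p,cv2.COLOR_RGB2GRAY).astype(int)
print(g[70:135,290:296].mean(1).round().astype(int).tolist())
h=cv2.cvtColor(p,cv2.COLOR_RGB2HSV);m=((h[:,:,0]<16)&(h[:,:,1]>100));m[:,:270]=0;m[:,380:]=0;m[150:]=0
ys,xs=np.nonzero(m);print(ys.min(),ys.max(),xs.min(),xs.max())
E
```

```text
time_s: 15.73
tcp_pos: [0.6079, -0.0649, 0.069]
eef_rot: [179.2, 1.7, -178.6]
contact_force: [0.5, 0.2, 0.5]
gripper_width: 0.0003
time_s: 15.9
tcp_pos: [0.6082, -0.0648, 0.0649]
eef_rot: [179.2, 1.7, -178.7]
contact_force: [-0.1, -0.8, -0.3]
gripper_width: 0.0007
15.9 [ 0.6082 -0.0648  0.0649] [ 179.17    1.67 -178.65] [-0.1 -0.8 -0.3] 0.0007
[202, 248, 250, 248, 248, 248, 248, 248, 248, 248, 247, 248, 248, 248, 250, 241, 206, 223, 244, 244, 243, 243, 242, 241, 241, 241, 241, 240, 241, 240, 241, 241, 241, 241, 240, 239, 238, 238, 237, 237, 237, 237, 236, 236, 235, 235, 235, 235, 234, 184, 172, 207, 212, 205, 245, 248, 245, 246, 245, 245, 245, 245, 245, 245, 245]
2 84 288 362
```

```bash
python3 -c "
from h import *
import pickle
i=pickle.load(open('pics/w6.pkl','rb'));print('jaw',ray(0,320,86.3,.038,i),'bar top',ray(0,325,43.5,.084,i))"
python3 -m inch '[{"x":0,"y":0,"z":0.05,"yaw":0},{"x":0,"y":0,"z":0.03,"yaw":0},{"x":0,"y":0,"z":0.03,"yaw":0}]'
python3 -m inch '[{"x":0.02,"y":0,"z":0.03,"yaw":0},{"x":0.02,"y":0,"z":0.02,"yaw":0}]'
```

```text
jaw [ 0.52486978 -0.06589713  0.038     ] bar top [ 0.51128331 -0.06531127  0.084     ]
time_s: 16.2
tcp_pos: [0.6084, -0.0649, 0.0623]
eef_rot: [179.2, 1.7, -178.6]
contact_force: [-1.8, 1.4, 10.1]
gripper_width: 0.0004
time_s: 16.37
tcp_pos: [0.6084, -0.0648, 0.0626]
eef_rot: [179.2, 1.8, -178.6]
contact_force: [0.5, 0.4, 1.6]
gripper_width: 0.0003
```

```bash
python3 -m inch '[{"x":0.07,"y":0,"z":0.025,"yaw":0},{"x":0.07,"y":0,"z":0.02,"yaw":0}]'
python3 -m inch '[{"x":0.07,"y":0,"z":0.02,"yaw":0},{"x":0.07,"y":0,"z":0.02,"yaw":0}]'
python3 -m inch '[{"x":0.07,"y":0,"z":0.02,"yaw":0},{"x":0.07,"y":0,"z":0.02,"yaw":0}]'
python3 -m inch '[{"x":0.07,"y":0,"z":0.02,"yaw":0},{"x":0.07,"y":0,"z":0.02,"yaw":0}]'
```

```text
time_s: 16.53
tcp_pos: [0.6068, -0.0647, 0.0625]
eef_rot: [179.2, 2.1, -178.5]
contact_force: [1.9, 0.5, 3.1]
gripper_width: 0.0005
time_s: 16.7
tcp_pos: [0.6049, -0.0646, 0.0624]
eef_rot: [179.2, 2.3, -178.5]
contact_force: [2.7, 0.1, 5.1]
gripper_width: 0.0006
time_s: 16.87
tcp_pos: [0.6031, -0.0645, 0.0623]
eef_rot: [179.2, 2.5, -178.4]
contact_force: [4.6, -0.3, 5.1]
gripper_width: 0.0003
time_s: 17.03
tcp_pos: [0.6013, -0.0643, 0.0623]
eef_rot: [179.2, 2.8, -178.4]
contact_force: [3.1, 0.4, 5.3]
gripper_width: 0.0003
```

```bash
python3 -m inch '[{"x":0.08,"y":0,"z":0.02,"yaw":0},{"x":0.08,"y":0,"z":0.02,"yaw":0}]'
python3 -m inch '[{"x":0.03,"y":0,"z":-0.15,"yaw":0},{"x":0,"y":0,"z":-0.15,"yaw":0},{"x":-0.3,"y":0,"z":0,"yaw":0},{"x":0,"y":0,"z":0,"yaw":0}]'
python3 - <<'E'
from h import *
st()
i=r.camera_info("wrist");p,d=r.capture("wrist");cv2.imwrite("pics/w7.png",p[:,:,::-1])
g=cv2.cvtColor(p,cv2.COLOR_RGB2GRAY).astype(int)
a=g[60:135,290:296].mean(1)
v=60+np.argmin(a[8:50])+8;print(v, a.round().astype(int).tolist())
for q in (v-.5,v,v+.5): print('jaw',ray(0,320,q,.038,i))
E
```

```text
time_s: 17.2
tcp_pos: [0.5989, -0.0642, 0.0621]
eef_rot: [179.2, 3.0, -178.4]
contact_force: [3.9, -0.1, 5.3]
gripper_width: 0.0009
time_s: 17.53
tcp_pos: [0.6006, -0.0645, 0.0681]
eef_rot: [179.2, 2.5, -178.4]
contact_force: [1.0, -0.2, 0.6]
gripper_width: 0.0004
17.53 [ 0.6006 -0.0645  0.0681] [ 179.2     2.48 -178.45] [ 1.  -0.2  0.6] 0.0004
100 [173, 170, 171, 169, 168, 167, 167, 166, 166, 166, 165, 163, 163, 161, 157, 158, 155, 153, 154, 150, 149, 146, 147, 148, 160, 172, 178, 187, 197, 207, 220, 232, 242, 248, 247, 246, 246, 248, 250, 179, 103, 160, 217, 237, 238, 236, 234, 232, 232, 231, 232, 232, 232, 232, 232, 232, 232, 232, 231, 230, 230, 228, 228, 228, 228, 227, 226, 227, 225, 225, 225, 227, 216, 166, 191]
jaw [ 0.52373534 -0.06570722  0.038     ]
jaw [ 0.52396954 -0.06570036  0.038     ]
jaw [ 0.52420396 -0.0656935   0.038     ]
```

```bash
python3 -m inch '[{"x":-0.2,"y":0,"z":0.08,"yaw":0},{"x":0,"y":0,"z":0.05,"yaw":0},{"x":0,"y":0,"z":0.04,"yaw":0}]'
python3 -m inch '[{"x":0,"y":0,"z":0.04,"yaw":0},{"x":0.02,"y":0,"z":0.03,"yaw":0}]'
python3 -m inch '[{"x":0.07,"y":0,"z":0.025,"yaw":0},{"x":0.07,"y":0,"z":0.02,"yaw":0}]'
python3 -m inch '[{"x":0.07,"y":0,"z":0.02,"yaw":0},{"x":0.07,"y":0,"z":0.02,"yaw":0}]'
python3 -m inch '[{"x":0.07,"y":0,"z":0.02,"yaw":0},{"x":0.07,"y":0,"z":0.02,"yaw":0}]'
```

```text
time_s: 17.83
tcp_pos: [0.6046, -0.0645, 0.0625]
eef_rot: [179.2, 2.3, -178.5]
contact_force: [-0.1, -0.4, 1.1]
gripper_width: 0.0004
time_s: 18.0
tcp_pos: [0.6059, -0.0645, 0.0623]
eef_rot: [179.2, 2.4, -178.4]
contact_force: [-1.6, 0.2, 9.6]
gripper_width: 0.0006
time_s: 18.17
tcp_pos: [0.6049, -0.0644, 0.0625]
eef_rot: [179.2, 2.7, -178.4]
contact_force: [1.7, 0.4, 2.5]
gripper_width: 0.0006
time_s: 18.33
tcp_pos: [0.6032, -0.0644, 0.0624]
eef_rot: [179.2, 2.9, -178.3]
contact_force: [2.9, -1.3, 5.6]
gripper_width: 0.0003
time_s: 18.5
tcp_pos: [0.6017, -0.0643, 0.0623]
eef_rot: [179.2, 3.2, -178.3]
contact_force: [3.7, 0.5, 5.7]
gripper_width: 0.0006
```

```bash
python3 -m inch '[{"x":0.07,"y":0,"z":0.02,"yaw":0},{"x":0.07,"y":0,"z":0.02,"yaw":0}]'
python3 -m inch '[{"x":0.05,"y":0,"z":-0.2,"yaw":0},{"x":0,"y":0,"z":-0.2,"yaw":0},{"x":0,"y":0,"z":0,"yaw":0},{"x":-0.1,"y":0,"z":0.03,"yaw":0}]'
python3 - <<'E'
from h import *
st()
i=r.camera_info("wrist");p,d=r.capture("wrist");cv2.imwrite("pics/w8.png",p[:,:,::-1])
g=cv2.cvtColor(p,cv2.COLOR_RGB2GRAY).astype(int)
a=g[60:135,290:296].mean(1)
v=60+np.argmin(a[30:50])+30;print(v, a[30:50].round().astype(int).tolist())
for q in (v-.5,v,v+.5): print('jaw',ray(0,320,q,.038,i))
cv2.imwrite("pics/c8.png",cv2.resize(p[:240,220:440,::-1],None,fx=2.5,fy=2.5,interpolation=cv2.INTER_CUBIC))
E
```

```text
time_s: 18.67
tcp_pos: [0.6001, -0.0641, 0.0622]
eef_rot: [179.2, 3.4, -178.2]
contact_force: [3.3, 0.3, 5.4]
gripper_width: 0.0002
time_s: 19.0
tcp_pos: [0.5953, -0.0646, 0.0697]
eef_rot: [179.2, 2.9, -178.4]
contact_force: [-0.5, -0.9, 0.9]
gripper_width: 0.0005
19.0 [ 0.5953 -0.0646  0.0697] [ 179.23    2.91 -178.35] [-0.5 -0.9  0.9] 0.0005
109 [139, 139, 141, 138, 143, 143, 141, 144, 148, 151, 165, 172, 184, 199, 204, 219, 236, 249, 209, 128]
jaw [ 0.52306631 -0.06577601  0.038     ]
jaw [ 0.52330612 -0.06576856  0.038     ]
jaw [ 0.52354616 -0.0657611   0.038     ]
```

View pics/c8.png

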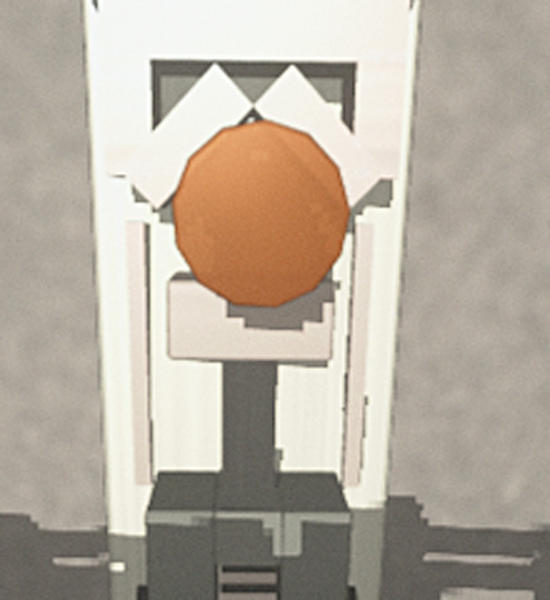

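```bash
python3 - <<'E'
from h import *
i=r.camera_info("wrist")
p=cv2.imread("pics/w8.png");g=cv2.cvtColor(p,cv2.COLOR_BGR2GRAY).astype(int)
print(g[105:116,288:298].mean(1).round().tolist())
ap=ray(0,321.6,42.4,.038,i);jw=ray(0,320,109.8,.038,i);end=ray(0,320,0,.038,i)
print(ap,jw,jw[0]-ap[0])
print("housing front top edge",ray(0,320,513/2.5,.044,i))
E
```

```text
[206.0, 215.0, 224.0, 200.0, 146.0, 125.0, 109.0, 172.0, 220.0, 232.0, 232.0]
[ 0.49406754 -0.06595347  0.038     ] [ 0.52448255 -0.06574565  0.038     ] 0.03041500312132628
housing front top edge [ 0.57270202 -0.06432562  0.044     ]
```

The jaw-to-V-apex distance is 31 mm (31.4 mm expected when clamped). It hasn't moved since the previous stroke, and the fingertip slips at a steady rim force. The bar is clamped, so I'll retreat and hand in.

```bash
python3 -m inch '[{"x":-0.3,"y":0,"z":-0.5,"yaw":0},{"x":-0.3,"y":0,"z":-1,"yaw":0},{"x":-0.2,"y":0,"z":-1,"yaw":0},{"x":0,"y":0,"z":-0.7,"yaw":0},{"x":0,"y":0,"z":-0.2,"yaw":0}]'
python3 -m inch '[{"x":0,"y":0,"z":0,"yaw":0},{"x":0,"y":0,"z":0,"yaw":0},{"x":0,"y":0,"z":0,"yaw":0}]'
python3 - <<'E'
from h import *
p,d=r.capture("side");cv2.imwrite("pics/s9.png",cv2.resize(p[150:330,160:350,::-1],None,fx=3,fy=3,interpolation=cv2.INTER_CUBIC))
E
```

```text
time_s: 19.47
tcp_pos: [0.6088, -0.0659, 0.1532]
eef_rot: [179.3, 2.2, -178.4]
contact_force: [0.9, 0.2, -0.0]
gripper_width: 0.0006
time_s: 19.72
tcp_pos: [0.6086, -0.0657, 0.1527]
eef_rot: [179.3, 2.2, -178.4]
contact_force: [-0.5, -0.6, 0.1]
gripper_width: 0.0007
```

View pics/s9.png

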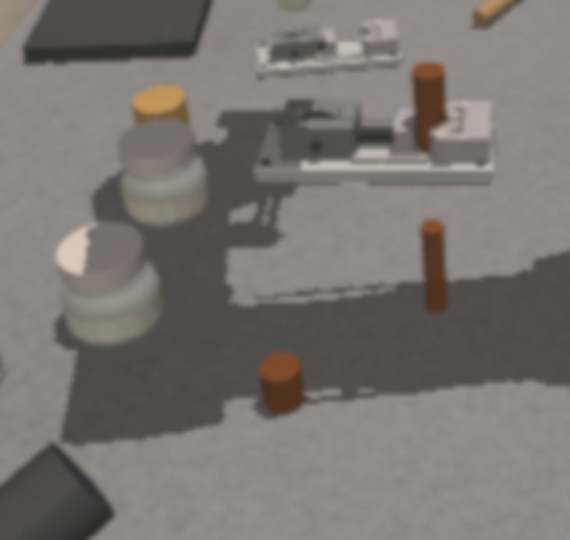

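The side view shows the large bar upright at (428,105), held between the jaw and the V. The thin bar (433,265), short bar (281,383) and both jars are where they were. I'm handing in.

```bash
python3 -c "
from plant import r
print(r.close_job())"
```

```text
the job is handed in; nothing more can be done
None
```

The large glass bar is standing in the middle-sized holder, pushed into the V by the jaw, and the job was handed in at about 20 s. I rolled the wheel in five light strokes, with the last one only confirming that the jaw had stalled. No verdict was reported.

**Last checks**
- **Position:** the jaw face is about 31 mm from the tip of the V; 31.4 mm is expected when clamped.
- **Stall:** between the last two strokes the jaw stayed put to within about 1 mm. The fingertip slipped at a steady 3–4 N along the rim with about 5.5 N of press.
- **Final picture:** the bar is upright against the V, and the other bars and both jars stand where they were. The arm is clear, at about zero force.

**Disagreements and uncertainties**
- **Grip:** the jaw's grip on the bar could not be measured. I infer it from the stall, about 5 N while pressing and up to about 4 N held by the bearing.
- **Seat position:** the camera estimates differed by about 2–3 mm between views.
- **Wheel press:** one touchdown on the wheel peaked at about 20 N, above the 4–8 N aim but under the 25 N limit. I made the later ones gentler.
- **Tool tilt:** the tool drifted to about 3° of tilt during the strokes.

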